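# Rack the shaft canister heavy end down

### The arm

A 7-joint arm with a two-finger parallel gripper is mounted at the origin on the work surface. World frame = base frame: x ahead of the robot, y to its left, z up, the work surface at z = 0. Lengths are in m, angles in rad, forces in N, time in s.
With the tool pointing down it reaches from about 0.425 to 0.925 m from the base axis. Payload 6.8 kg.
Tool frame: the origin (TCP) lies at the very end of the fingers, on their centre line; the grasp point (between the pads) lies 19 mm behind it; z points along the fingers, y is the line along which they close (so a half turn about z gives the same grasp; the last joint's range is limited). The gripper opens to 88 mm and grips with 3 to 60 N. Pads are 20 mm wide; open, the fingers measure 115 mm over their backs; the gripper's body (75 mm by 178 mm) begins 61 mm behind the grasp point.
Start: joints at [1.225, 0.477, 0.022, 1.555, -0.011, 1.109, -0.083], TCP at [0.159, -0.656, 0.223] pointing down, gripper open.
Joint ranges: [-2.96, 2.96], [-0.34, 2.1], [-1.41, 1.46], [0.24, 2.44], [-1.37, 4.51], [0.17, 1.92], [-2.96, 2.96]. Speed limits (rad/s): [2.39, 2.39, 3.14, 3.14, 3.14, 3.14, 3.14].

### API

Orientations are given as a unit quaternion [w, x, y, z].
In Python, from station import r gives the robot as it stands. The module is installed in compiled form; this text tells all that it offers.
- The arm moves only by the tool jog_arm, never from a script. Its argument "steps" is a list of rows, each a list of 7 numbers: the shift along the world's x, y, z in cm, then the turn, a rotation vector about the world's x, y, z in degrees, then the gripper command: -1 is fully open, 1 is shut, values between are in proportion. A call has 1 to 20 rows; each row shifts and turns the commanded pose from where the row before left it; what a row does not reach is not made up. A row lasts 1/8 s, in which the tool goes at most 62.5 mm and 10.7 degrees, less where a joint would pass 70% of its speed; a pose out of reach is approached as far as the arm can. A call is refused whole if a number of a shift passes 6.25 or a number of a turn 10.7, either way. A call with a gripper value outside its range is refused whole. The fingers move at their own pace and stop on an object; the grip force is fixed at half the most. Time passes only in rows, so rows that do not move let the fingers close. It gives the time, the measured TCP pose, the force, the opening and the grip force at its end, in the units of the state.
- r.sense(): the state, without advancing time (a new reading comes with each control period).
- r.read_camera(name): name is "scene" or "top" or "wrist"; returns a dict with "frame" (400x640x3 uint8, blue, green, red), "fovy" (degrees; the focal length in pixels is half the picture's height over the tangent of half this angle, whatever the lens; pixels are square), "cx", "cy" (the principal point, pixels), "world_to_cam" (4x4, takes a point from world to camera coordinates). Camera axes: x right, y up, looking along -z (the intrinsics and any distortion apply to the point x, -y, -z); pixel columns grow to the right and rows downward; lengths in m; the calibration is good to about 2 mm. The wrist camera is an equidistant fisheye: a pixel r from the principal point sees the ray r / f radians off the axis. A picture is of the moment at which its call begins. There is no depth.
- r.sign_off(): hands the job in; it is judged then, once.
The state is a dict: "t": time; "joint_pos": joint angles; "joint_velocities": joint speeds; "tau": joint torques, N m; "tcp_pos": TCP position; "tcp_rot": TCP orientation; "force": force on the tool from outside, world axes, zero at the start; "torque": the same for the moment, N m; "gripper_width": finger opening in m; "gripper_force": force on a finger pad.
Only numpy, scipy, OpenCV 4.12 (cv2) and the standard library are available. Lean on these libraries where they do the work, as an engineer would, in place of code of your own. Each camera call takes 0.05 s, during which the arm holds its last target. There are 200 camera calls.

### The job

Pick up the grey canister with the yellow handle by its handle: a used drive shaft is packed inside, and its heavy end, which cannot be seen, dips when it hangs. Lay it in the empty bay of the sloping orange rack with the heavy end low, against or near the stop (the other way round it tips out), let go, and leave the blue-handled canister where it lies.

Things in the scene. Friction and masses are not known exactly. Their poses are not given: they have to be found in the camera images.
- yellow_grip (a point): Centre of the yellow handle's flat grip bar, 12 mm thick (its x, along the canister: close on this), 58 long (y), 24 tall (z, up). It turns freely on a pivot at the canister's mid-length 40 mm below, up to 57 degrees either way; a weak spring stands it up. With the canister lying on the table: 123 mm above the table, 70 mm above the tube's top.
- yellow_mid (a point): Centre of the canister to store: grey tube, 50 mm diameter, square black end caps 56 mm, 200 mm long (x), z up, 0.6 kg. Handle pivot 55 mm above this point. Ends look alike; the heavy one may be +x or -x. Hung by its handle it tilts about 35 degrees, heavy end down, still after about 1 s.
- bay: Empty bay of the fixed sloping orange rack; the bay 100 mm to +y holds a green-handled canister. Origin: where a stored canister's middle goes, at bed level. x: down the slope, 25 degrees below level; y: across; z: square to the bed. Bed from x = 8 mm to the stop at 114 mm (26 mm high); guides 18 mm high, 86 mm apart. A stored canister's centre is 28 mm above the bed, its high end overhangs.
- blue_mid (a point): Centre of the other loose canister on the table, of the same shape and size but with a blue handle, to be left alone.

How it is judged:
By the outcome, as a careful person would: the job done as asked, in the order asked, and still so for the second after the job is handed in, with the robot touching nothing.
It also fails if it takes over 45 s, if anything falls off the work surface, if the arm or the gripper's body presses on something with over 40 N, if the wrist force passes 120 N, or if a joint passes its speed limit or range.

## Working session

There is one attempt and no reset: what is moved stays moved. The work goes in short steps, Python scripts to look and compute and a tool call to move; the robot and the scene stay as the last step left them, time stands still between calls to the robot, and variables do not carry over. Pictures are saved under pics/ and viewed, at most 10 in all, crops included, and the job is handed in when it is done.

Besides the shell and the picture viewer there is one more tool, called after ">>>" as a command line: name --pt "numbers of a row" for each row, then --argument value for the rest. jog_arm: Moves the arm, as the interface text tells. Its arguments: {"type":"object","properties":{"steps":{"type":"array"}},"required":["steps"]}

```bash
mkdir -p pics; cat > h.py <<'E'
import numpy as np, cv2, pickle
from station import r
def grab(n,tag):
    c=r.read_camera(n); pickle.dump(c,open(f'{tag}.pkl','wb')); return c
def load(tag): return pickle.load(open(f'{tag}.pkl','rb'))
def ray(c,u,v,fish=False):
    W=np.array(c['world_to_cam']); f=200/np.tan(np.radians(c['fovy'])/2)
    x,y=u-c['cx'],v-c['cy']
    if fish:
        rr=np.hypot(x,y)+1e-9; t=rr/f; d=np.array([np.sin(t)*x/rr,-np.sin(t)*y/rr,-np.cos(t)])
    else: d=np.array([x/f,-y/f,-1.])
    d/=np.linalg.norm(d); R=W[:3,:3]; return -R.T@W[:3,3], R.T@d
def plane(c,u,v,z,fish=False):
    o,d=ray(c,u,v,fish); return o+d*(z-o[2])/d[2]
def cross(*rays):
    A=np.zeros((3,3));b=np.zeros(3)
    for o,d in rays: P=np.eye(3)-np.outer(d,d);A+=P;b+=P@o
    p=np.linalg.solve(A,b); return p,[np.linalg.norm((np.eye(3)-np.outer(d,d))@(p-o)) for o,d in rays]
def proj(c,p):
    W=np.array(c['world_to_cam']); q=W[:3,:3]@p+W[:3,3]; f=200/np.tan(np.radians(c['fovy'])/2)
    return c['cx']+f*q[0]/-q[2], c['cy']-f*q[1]/-q[2]
E
python3 - <<'E'
from h import *
for n in('scene','top','wrist'):
    c=grab(n,n+'0'); print(n,c['fovy'],c['cx'],c['cy'],ray(c,c['cx'],c['cy'])); 
    cv2.imwrite(f'pics/{n}0.png',c['frame'])
s=r.sense();print(s['t'],s['tcp_pos'],s['tcp_rot'],s['force'],s['gripper_width'])
E
```

```text
scene 57.25441491081392 320.3784776459888 198.9791195302452 (array([0.94730637, 0.43686691, 0.62397647]), array([-0.53180623, -0.57640116, -0.62043842]))
top 57.665370242999735 320.7802296288693 194.57276249766073 (array([ 0.35172283, -0.05383007,  1.04185072]), array([ 0.18457557,  0.03451791, -0.98221198]))
wrist 65.70646984690485 322.4709591903852 200.19285293097303 (array([ 0.22807608, -0.63765702,  0.38420567]), array([-0.2566437 , -0.06028211, -0.96462432]))
0.15 [ 0.15889993 -0.65557376  0.22193644] [-6.64345014e-04  9.92935966e-01  1.18649501e-01 -1.50345309e-04] [-0.49459319 -0.31401266 -1.10500924] 0.0876029730131226
```

View pics/scene0.png

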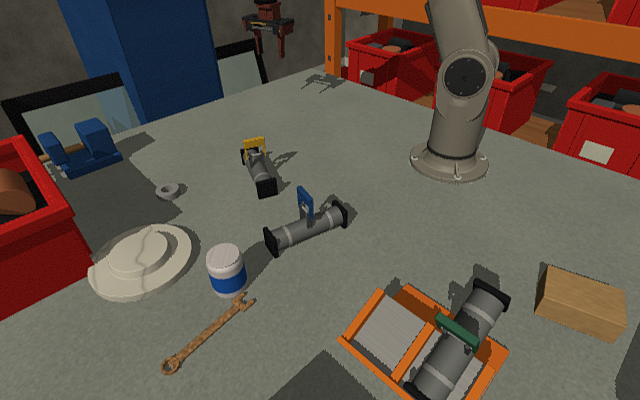

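View pics/top0.png

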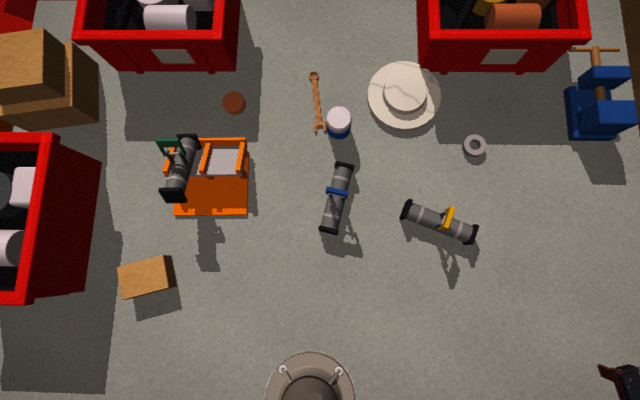

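Scene view: yellow canister at (258,170), blue at (305,225), and the rack at (430,345) with its empty bay on the left. Top view: yellow at (440,222), blue at (337,198), and the empty bay at about (222,162) with its low end towards the top of the image. Next I'll zoom in.

```bash
python3 - <<'E'
from h import *
s=load('scene0')['frame'];t=load('top0')['frame']
R=lambda a,k,w,h:cv2.resize(a,(w,h),interpolation=cv2.INTER_CUBIC)
a=R(s[270:400,330:520],4,438,300);b=R(t[125:225,150:260],4,362,300) 
c=R(s[130:205,230:300],4,400,300);d=R(t[190:255,390:490],4,400,300)
top=cv2.hconcat([a,b]);bot=cv2.hconcat([c,d]);cv2.imwrite('pics/z0.png',cv2.vconcat([top,bot]))
for n in('scene0','top0'):
    c=load(n);h=cv2.cvtColor(c['frame'],cv2.COLOR_BGR2HSV)
    for nm,lo,hi in(('yel',(22,150,120),(32,255,255)),('blue',(105,120,80),(120,255,255))):
        m=cv2.inRange(h,lo,hi);k,l,st,ce=cv2.connectedComponentsWithStats(m)
        for i in range(1,k):
            if 40<st[i,4]<2000: print(n,nm,st[i],ce[i])
E
```

```text
scene0 blue [ 74 118  32  36 407] [ 87.98771499 128.67321867]
scene0 blue [ 38 132  21  28 224] [ 47.10714286 140.44196429]
scene0 blue [297 186  16  15  82] [304.52439024 193.13414634]
scene0 blue [209 274  31  20 385] [225.19480519 284.43376623]
top0 blue [593  66  38  11 404] [611.50247525  71.01485149]
top0 blue [597 100  41  23 845] [616.92307692 111.31242604]
top0 blue [326 187  22   8  87] [336.5862069  190.42528736]
```

View pics/z0.png

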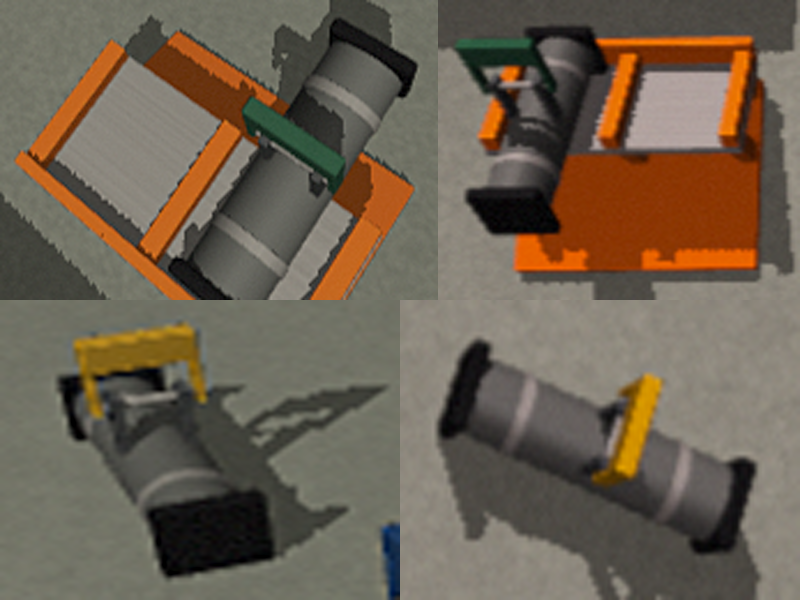

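The crops show the yellow handle standing roughly upright on its canister. The empty bay has grey bed slats between two orange guides, and its stop is at the far (+x) side.

```bash
python3 - <<'E'
from h import *
box={'scene0':(230,125,300,205),'top0':(390,190,490,255)}
R={}
for n in('scene0','top0'):
    c=load(n);h=cv2.cvtColor(c['frame'],cv2.COLOR_BGR2HSV)
    x0,y0,x1,y1=box[n]
    m=np.zeros(h.shape[:2],np.uint8);m[y0:y1,x0:x1]=cv2.inRange(h,(15,140,70),(35,255,255))[y0:y1,x0:x1]
    ct=max(cv2.findContours(m,cv2.RETR_EXTERNAL,cv2.CHAIN_APPROX_NONE)[0],key=cv2.contourArea)[:,0]
    print(n,m.sum()//255,ct.min(0),ct.max(0),cv2.minAreaRect(ct))
    print(cv2.approxPolyDP(ct,2,True)[:,0].tolist())
    # bright top face
    v=h[...,2][m>0];print(np.percentile(v,[5,25,50,75,95]))
    b=((m>0)&(h[...,2]>np.percentile(v,50)))
    k,l,st,ce=cv2.connectedComponentsWithStats(b.astype(np.uint8));print(st[1:],ce[1:])
# black caps on top
c=load('top0');f=c['frame'][190:255,390:490].max(2);m=(f<35).astype(np.uint8)
k,l,st,ce=cv2.connectedComponentsWithStats(m)
for i in range(1,k):
    if st[i,4]>30: print('cap',st[i],ce[i]+[390,190], plane(c,*(ce[i]+[390,190]),.04))
c=load('scene0');f=c['frame'][140:205,235:285].max(2);m=(f<35).astype(np.uint8)
k,l,st,ce=cv2.connectedComponentsWithStats(m)
for i in range(1,k):
    if st[i,4]>20: print('scap',st[i],ce[i]+[235,140])
E
```

```text
scene0 240 [243 136] [265 158] ((254.08108520507812, 146.98648071289062), (19.399080276489258, 21.20747184753418), 80.53767395019531)
[[262, 136], [243, 140], [246, 158], [246, 148], [261, 144], [265, 155]]
[101.95 125.75 130.   150.   176.1 ]
[[243 136  21  12  81]
 [255 141   1   1   1]
 [255 145   3   1   3]
 [261 144   1   1   1]
 [263 145   3  10  13]
 [245 150   3   9  14]] [[251.20987654 140.71604938]
 [255.         141.        ]
 [256.         145.        ]
 [261.         144.        ]
 [264.15384615 149.53846154]
 [245.85714286 154.07142857]]
top0 179 [438 206] [455 229] ((446.934326171875, 218.16891479492188), (9.527158737182617, 26.665691375732422), 21.250507354736328)
[[455, 207], [451, 206], [445, 210], [445, 220], [438, 229], [448, 228]]
[ 81. 125. 191. 209. 214.]
[[445 206  10  22  89]] [[449.37078652 216.23595506]]
cap [ 10  10  12  20 119] [405.61344538 209.42857143] [ 0.50151788 -0.25417241  0.04      ]
cap [73 35 15 20 99] [471.52525253 236.12121212] [ 0.43110502 -0.43008189  0.04      ]
scap [15  7  9  6 22] [255.22727273 148.81818182]
scap [ 6  9  4 16 31] [242.25806452 155.5483871 ]
scap [ 21  38  22  21 348] [266.69827586 187.80747126]
```

```bash
python3 - <<'E'
from h import *
s,t=load('scene0'),load('top0')
print('top of bar',cross(ray(s,253.3,139),ray(t,449.9,217)))
print('end A',cross(ray(s,262.8,137),ray(t,453,207)),'end B',cross(ray(s,244,141),ray(t,446.5,228)))
a=plane(t,405.6,209.4,.04);b=plane(t,471.5,236.1,.03);print((a+b)/2,np.degrees(np.arctan2(*(b-a)[1::-1])),np.linalg.norm(b-a))
g=cv2.resize(t['frame'][130:220,160:255],(800,600*1),interpolation=cv2.INTER_CUBIC)
E
```

```text
top of bar (array([ 0.47081637, -0.34569088,  0.13026671]), [np.float64(0.0002555477133127774), np.float64(0.0002555477133127373)])
end A (array([ 0.47556749, -0.32976531,  0.15153876]), [np.float64(0.02315843699151507), np.float64(0.023158436991515163)]) end B (array([ 0.46499344, -0.35902309,  0.11164349]), [np.float64(0.025644940212910684), np.float64(0.02564494021291068)])
[ 0.46677563 -0.34395483  0.035     ] -111.19089718271023 0.19292200289109368
```

Top of the bar measures (0.471, −0.346, 0.130), against an expected 0.135. The canister axis lies at about −111°. I'll move above it and turn −34.8° on the way.

>>> jog_arm --pt "3.9 3.9 0 0 0 -4.3 -1" --pt "3.9 3.9 0 0 0 -4.3 -1" --pt "3.9 3.9 0 0 0 -4.3 -1" --pt "3.9 3.9 0 0 0 -4.3 -1" --pt "3.9 3.9 0 0 0 -4.3 -1" --pt "3.9 3.9 0 0 0 -4.3 -1" --pt "3.9 3.9 0 0 0 -4.3 -1" --pt "3.9 3.7 0 0 0 -4.3 -1" --pt "0 0 0 0 0 0 -1"

```text
t: 1.27
tcp_pos: [0.4748, -0.3412, 0.2224]
tcp_rot: [-0.001, 0.984, -0.176, 0.0]
force: [0.8, -1.1, 0.3]
gripper_width: 0.0879
gripper_force: 0.0
```

```bash
python3 - <<'E'
from h import *
c=grab('wrist','w1');t=grab('top','t1');cv2.imwrite('pics/w1.png',c['frame'])
s=r.sense();print(s['t'],s['tcp_pos'],s['tcp_rot'],s['joint_pos'],s['force'])
h=cv2.cvtColor(c['frame'],cv2.COLOR_BGR2HSV);m=cv2.inRange(h,(15,140,70),(35,255,255))
k,l,st,ce=cv2.connectedComponentsWithStats(m)
for i in range(1,k):
    if st[i,4]>80:
        p=np.argwhere(l==i)[:,::-1].astype(np.float32);print(st[i],ce[i],cv2.boxPoints(cv2.minAreaRect(p)).tolist())
        print(plane(c,*ce[i],.125,True))
E
```

```text
1.375 [ 0.47082961 -0.3458816   0.22237352] [ 1.25337476e-04  9.83746903e-01 -1.79560131e-01 -4.17113510e-04] [ 0.54603859  0.32974127 -0.02451626  1.77737733  0.00982987  1.03528903
 -1.41405416] [-0.30727602 -0.74711643  0.61851027]
[320 164  15  74 979] [326.91113381 200.71297242] [[320.0, 164.0], [334.0, 164.0], [334.0, 237.0], [320.0, 237.0]]
[ 0.47324187 -0.34355499  0.125     ]
[470 272  26  51 572] [484.72552448 296.67132867] [[469.0819396972656, 272.9015808105469], [492.2540588378906, 270.7950134277344], [496.8032531738281, 320.8360290527344], [473.6311340332031, 322.9425964355469]]
[ 0.30968498 -0.46951658  0.125     ]
[152 294   9  28  81] [154.58024691 309.11111111] [[148.30206298828125, 295.26483154296875], [153.0, 294.0], [160.25103759765625, 320.93243408203125], [155.5531005859375, 322.197265625]]
[ 0.42047998 -0.11494303  0.125     ]
[ 301  321  250   38 1840] [440.92065217 344.72608696] [[300.3771057128906, 353.21112060546875], [549.8388061523438, 320.76080322265625], [551.9906005859375, 337.30206298828125], [302.52886962890625, 369.75238037109375]]
[ 0.26426679 -0.40865561  0.125     ]
```

View pics/w1.png

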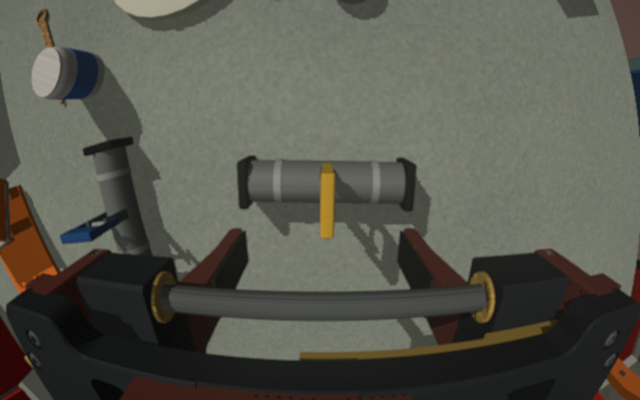

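Wrist view: the bar is centred at column 327 between the fingers, and the canister lies straight across the image. I'll shift 2 mm in x and y, go down, close, and lift a little.

>>> jog_arm --pt "0.2 0.2 -3.9 0 0 0 -1" --pt "0 0 -3.9 0 0 0 -1" --pt "0 0 -3.9 0 0 0 -1" --pt "0 0 0 0 0 0 -1" --pt "0 0 0 0 0 0 1" --pt "0 0 0 0 0 0 1" --pt "0 0 0 0 0 0 1" --pt "0 0 0 0 0 0 1" --pt "0 0 0 0 0 0 1" --pt "0 0 0 0 0 0 1"

```text
t: 2.62
tcp_pos: [0.473, -0.344, 0.1057]
tcp_rot: [0.0, 0.984, -0.18, -0.0]
force: [0.3, -0.4, -0.5]
gripper_width: 0.0312
gripper_force: 0.0
```

>>> jog_arm --pt "0 0 0 0 0 0 1" --pt "0 0 0 0 0 0 1" --pt "0 0 0 0 0 0 1" --pt "0 0 0 0 0 0 1"

```text
t: 3.12
tcp_pos: [0.4729, -0.3441, 0.1056]
tcp_rot: [0.0, 0.984, -0.18, -0.0]
force: [-0.4, -1.0, -0.6]
gripper_width: 0.0119
gripper_force: 30.0
```

Gripped at 11.9 mm. I'll lift slowly and let it hang still.

>>> jog_arm --pt "0 0 1 0 0 0 1" --pt "0 0 2 0 0 0 1" --pt "0 0 3 0 0 0 1" --pt "0 0 4 0 0 0 1" --pt "0 0 5 0 0 0 1" --pt "0 0 5 0 0 0 1" --pt "0 0 5 0 0 0 1" --pt "0 0 4 0 0 0 1" --pt "0 0 2 0 0 0 1" --pt "0 0 0 0 0 0 1" --pt "0 0 0 0 0 0 1" --pt "0 0 0 0 0 0 1" --pt "0 0 0 0 0 0 1" --pt "0 0 0 0 0 0 1" --pt "0 0 0 0 0 0 1"

```text
t: 5.0
tcp_pos: [0.473, -0.344, 0.4156]
tcp_rot: [-0.0, 0.984, -0.18, -0.0]
force: [0.3, 0.2, -5.1]
gripper_width: 0.012
gripper_force: 30.0
```

```bash
python3 - <<'E'
from h import *
c=grab('wrist','w2');s2=grab('scene','s2')
a=cv2.resize(c['frame'],(480,300));b=cv2.resize(s2['frame'][40:210,170:350],(318,300),interpolation=cv2.INTER_CUBIC)
g=s2['frame'][270:400,330:460];t=load('t1')['frame'][125:220,195:260]
row2=cv2.hconcat([cv2.resize(g,(398,298),interpolation=cv2.INTER_CUBIC),cv2.resize(t,(400,298),interpolation=cv2.INTER_CUBIC)])
cv2.imwrite('pics/m2.png',cv2.vconcat([cv2.hconcat([a,b]),row2]))
s=r.sense();print(s['t'],s['tcp_pos'],s['joint_pos'],s['force'],s['torque'],s['gripper_width'])
E
```

```text
5.1 [ 0.47300258 -0.34406024  0.41567525] [ 0.5330168   0.21168071 -0.01333624  1.49790548  0.00289187  1.43195158
 -1.41386849] [ 0.50075491  0.06046992 -5.33152683] [ 0.05316473 -0.04273662  0.00095408] 0.011485104398267647
```

View pics/m2.png

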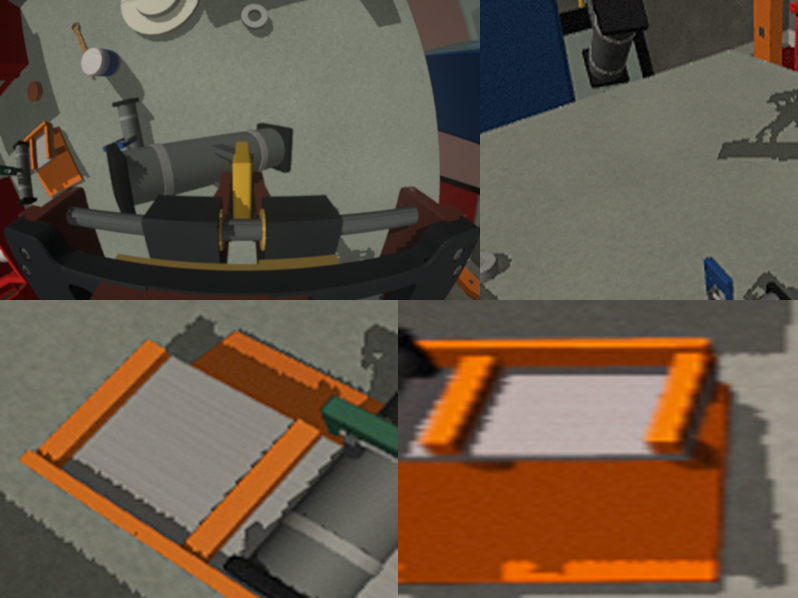

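Wrist crop: the right end cap is smaller, so farther and lower, and the middle has shifted left of the grip. The heavy end is therefore the −111° end. The rack crops show the bay's two guides and the stop bar. Now to triangulate the guide ends.

```bash
python3 - <<'E'
from h import *
s,t=load('s2'),load('t1')
P={}
for n,a,b in(('-y hi',(159,348),(664,440)),('mid hi',(309,424),(438,447)),('-y lo',(50,460),(693,354)),('mid lo',(200,552),(481,357))):
    u=(330+a[0]/3.0615,270+(a[1]-300)/2.292);v=(195+(b[0]-398)/6.154,125+(b[1]-300)/3.137)
    P[n],e=cross(ray(s,*u),ray(t,*v));print(n,P[n].round(4),np.round(e,4))
for g in('-y','mid'):
    d=P[g+' lo']-P[g+' hi'];print(np.linalg.norm(d),'az',np.degrees(np.arctan2(d[1],d[0])),'slope',np.degrees(np.arcsin(-d[2]/np.linalg.norm(d))))
d=P['mid hi']-P['-y hi'];print('across',np.linalg.norm(d),np.degrees(np.arctan2(d[1],d[0])))
E
```

```text
-y hi [0.5953 0.2074 0.0902] [0.0019 0.0019]
mid hi [0.589  0.3064 0.0901] [0. 0.]
-y lo [0.6888 0.2106 0.0454] [0.0016 0.0016]
mid lo [0.6845 0.3107 0.0469] [0.0017 0.0017]
0.10369481539091635 az 1.9813968153040598 slope 25.598849275422523
0.10484548442980456 az 2.604293361801952 slope 24.314439825180553
across 0.09919524757071925 93.63205355602695
```

The rack measures 25° of slope, azimuth about 2.8°, 100 mm guide spacing and roughly 105 mm of guide length, all as they should be. The TCP target at release is about (0.614, 0.2575, 0.1725), after a +113.5° turn. I'll carry the canister across high.

>>> jog_arm --pt "0.24 1 0 0 0 1.9 1" --pt "0.47 2 0 0 0 3.8 1" --pt "0.7 3 0 0 0 5.7 1" --pt "0.94 4 0 0 0 7.55 1" --pt "0.94 4 0 0 0 7.55 1" --pt "0.94 4 0 0 0 7.55 1" --pt "0.94 4 0 0 0 7.55 1" --pt "0.94 4 0 0 0 7.55 1" --pt "0.94 4 0 0 0 7.55 1" --pt "0.94 4 0 0 0 7.55 1" --pt "0.94 4 0 0 0 7.55 1" --pt "0.94 4 0 0 0 7.55 1" --pt "0.94 4 0 0 0 7.55 1" --pt "0.94 4 0 0 0 7.55 1" --pt "0.94 4 0 0 0 7.55 1" --pt "0.7 3 0 0 0 5.7 1" --pt "0.47 2 0 0 0 3.8 1" --pt "0.27 1.15 0 0 0 2 1" --pt "0 0 0 0 0 0 1" --pt "0 0 0 0 0 0 1"

```text
t: 7.6
tcp_pos: [0.6146, 0.256, 0.4158]
tcp_rot: [0.0, 0.691, 0.723, -0.0]
force: [-0.2, -0.9, -5.7]
gripper_width: 0.0121
gripper_force: 30.0
```

>>> jog_arm --pt "0 0 -1 0 0 0 1" --pt "0 0 -2 0 0 0 1" --pt "0 0 -3 0 0 0 1" --pt "0 0 -3 0 0 0 1" --pt "0 0 -3 0 0 0 1" --pt "0 0 -2 0 0 0 1" --pt "0 0 -1 0 0 0 1" --pt "0 0 0 0 0 0 1" --pt "0 0 0 0 0 0 1" --pt "0 0 0 0 0 0 1" --pt "0 0 0 0 0 0 1" --pt "0 0 0 0 0 0 1"

```text
t: 9.1
tcp_pos: [0.6143, 0.2576, 0.2659]
tcp_rot: [0.0, 0.69, 0.724, 0.0]
force: [0.1, 0.3, -5.6]
gripper_width: 0.012
gripper_force: 30.0
```

```bash
python3 - <<'E'
from h import *
c=grab('wrist','w3');s2=grab('scene','s3');t=grab('top','t3')
a=cv2.resize(c['frame'],(480,300));b=cv2.resize(s2['frame'][210:400,320:520],(316,300),interpolation=cv2.INTER_CUBIC)
g=t['frame'][70:220,140:300]
cv2.imwrite('pics/m3.png',cv2.hconcat([cv2.vconcat([a,cv2.resize(s2['frame'],(480,300))]),cv2.vconcat([b,cv2.resize(g,(316,300),interpolation=cv2.INTER_CUBIC)])]))
s=r.sense();print(s['t'],s['tcp_pos'],s['tcp_rot'],s['joint_pos'],s['force'],s['torque'],s['gripper_width'])
E
```

```text
9.25 [0.61431174 0.25746662 0.26570491] [1.22927094e-05 6.90119344e-01 7.23695578e-01 2.26076586e-05] [-0.09893843  0.48854863 -0.56621275  1.4977783   0.27006918  1.23378402
 -0.65418351] [-0.04440777 -0.59291595 -5.14253024] [-0.02944832 -0.03376697 -0.00314832] 0.01140195286525297
```

View pics/m3.png

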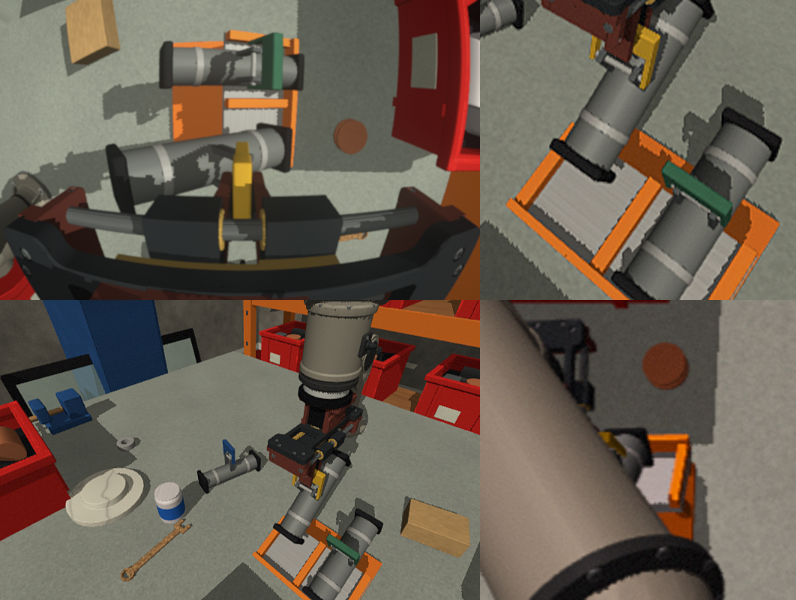

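The views show the heavy end low and pointing at the stop, lined up with the bay between the guides. I'll come down to just above the bed, then lower gently.

>>> jog_arm --pt "0 0 -2 0 0 0 1" --pt "0 0 -2.5 0 0 0 1" --pt "0 0 -1.5 0 0 0 1" --pt "0 0 -0.5 0 0 0 1" --pt "0 0 -0.5 0 0 0 1" --pt "0 0 -0.5 0 0 0 1" --pt "0 0 -0.3 0 0 0 1" --pt "0 0 0 0 0 0 1"

```text
t: 10.25
tcp_pos: [0.6144, 0.2575, 0.1876]
tcp_rot: [0.0, 0.69, 0.724, 0.0]
force: [-0.3, 0.5, -5.2]
gripper_width: 0.0117
gripper_force: 30.0
```

>>> jog_arm --pt "0 0 -0.3 0 0 0 1" --pt "0 0 -0.3 0 0 0 1" --pt "0 0 0 0 0 0 1" --pt "0 0 0 0 0 0 1"

```text
t: 10.75
tcp_pos: [0.6144, 0.2575, 0.1815]
tcp_rot: [0.0, 0.69, 0.724, 0.0]
force: [0.9, -0.2, -5.3]
gripper_width: 0.0114
gripper_force: 30.0
```

>>> jog_arm --pt "0 0 -0.3 0 0 0 1" --pt "0 0 -0.2 0 0 0 1" --pt "0 0 0 0 0 0 1" --pt "0 0 0 0 0 0 1"

```text
t: 11.25
tcp_pos: [0.6152, 0.2579, 0.1787]
tcp_rot: [0.001, 0.69, 0.724, 0.001]
force: [-1.8, -1.1, 6.4]
gripper_width: 0.0113
gripper_force: 30.0
```

```bash
python3 - <<'E'
from h import *
s2=grab('scene','s4');c=grab('wrist','w4')
cv2.imwrite('pics/m4.png',cv2.hconcat([cv2.resize(s2['frame'][230:400,320:520],(420,357),interpolation=cv2.INTER_CUBIC),cv2.resize(c['frame'][40:300,100:440],(380,357))]))
s=r.sense();print(s['t'],s['tcp_pos'],s['force'],s['torque'])
E
```

```text
11.35 [0.61521537 0.25791105 0.17870053] [-1.33042274 -0.89620122  6.1668463 ] [-0.31517455  0.34708614  0.01548978]
```

View pics/m4.png

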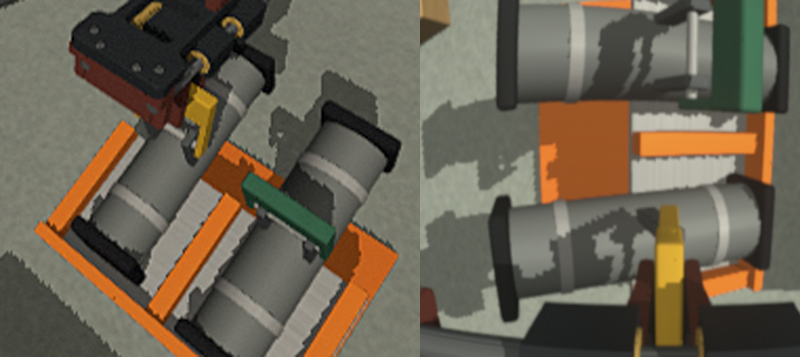

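```bash
python3 - <<'E'
from h import *
s2=load('s4');w=load('w4')
a=np.radians(2.8);q=np.radians(25)
ux=np.array([np.cos(q)*np.cos(a),np.cos(q)*np.sin(a),-np.sin(q)]);uy=np.array([-np.sin(a),np.cos(a),0]);uz=np.cross(ux,uy);O=np.array([.5766,.2557,.0777])
f=s2['frame'][325:375,345:400];cv2.imwrite('pics/m5.png',cv2.hconcat([cv2.resize(f,(440,400),interpolation=cv2.INTER_CUBIC),cv2.resize(w['frame'][140:260,360:480],(360,400),interpolation=cv2.INTER_CUBIC)]))
for b in [(114,-43,0),(114,43,0),(114,-43,26),(114,43,26),(104,-28,0),(104,28,0),(104,-28,56),(104,28,56)]:
    p=O+(np.array([ux,uy,uz]).T@np.array(b))/1000; u=np.array(proj(s2,p)); print(b,u.round(1),'crop',((u-[345,325])*8).round())
E
```

```text
(114, -43, 0) [350.9 344.9] crop [ 48. 159.]
(114, 43, 0) [392.1 378.9] crop [377. 431.]
(114, -43, 26) [347.2 341.8] crop [ 17. 135.]
(114, 43, 26) [389.6 376.8] crop [357. 414.]
(104, -28, 0) [361.1 345.5] crop [129. 164.]
(104, 28, 0) [388.  367.3] crop [344. 338.]
(104, -28, 56) [353.4 338.6] crop [ 67. 109.]
(104, 28, 56) [382.  361.8] crop [296. 294.]
```

View pics/m5.png

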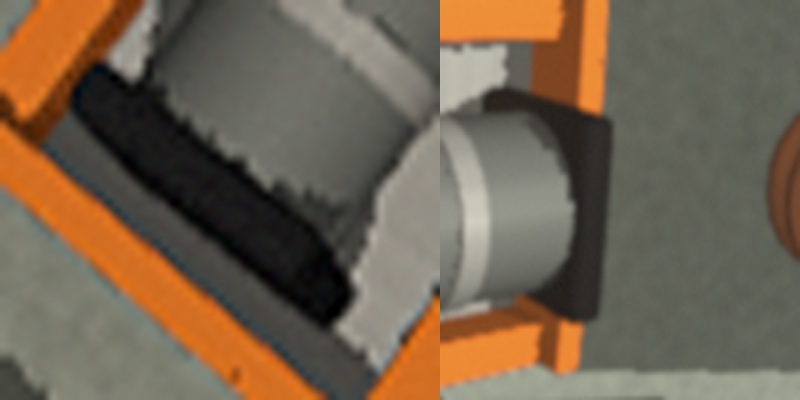

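```bash
python3 - <<'E'
from h import *
s2=load('s4')
a=np.radians(2.8);O=np.array([.5766,.2557,.0777])
for tilt in(25,32):
    q=np.radians(25);ux=np.array([np.cos(q)*np.cos(a),np.cos(q)*np.sin(a),-np.sin(q)]);uy=np.array([-np.sin(a),np.cos(a),0]);uz=np.cross(ux,uy)
    C=O+.104*ux   # low bottom corner on bed
    q=np.radians(tilt);vx=np.array([np.cos(q)*np.cos(a),np.cos(q)*np.sin(a),-np.sin(q)]);vz=np.cross(vx,uy)
    for x,y,z in((-200,28,0),(-200,28,56),(-200,-28,56),(-100,0,111)):
        print(tilt,(x,y,z),((np.array(proj(s2,C+(x*vx+y*uy+z*vz)/1000))-[320,230])*2.1).round())
f=s2['frame'][230:400,320:520].max(2)<35
k,l,st,ce=cv2.connectedComponentsWithStats(f.astype(np.uint8))
for i in range(1,k):
    if st[i,4]>60: print((st[i][:4]*2.1).round(),st[i,4])
E
```

```text
25 (-200, 28, 0) [278.  84.]
25 (-200, 28, 56) [277.  58.]
25 (-200, -28, 56) [214.  24.]
25 (-100, 0, 111) [165. 119.]
32 (-200, 28, 0) [277.  75.]
32 (-200, 28, 56) [270.  55.]
32 (-200, -28, 56) [206.  19.]
32 (-100, 0, 111) [151. 130.]
[ 71.   0. 204.  99.] 1682
[321. 101.  80.  71.] 351
[281. 162.  25.  32.] 67
[ 71. 216.  74.  69.] 377
[174. 315.  57.  42.] 219
```

The high end cap matches the 25° prediction, so the canister is seated. The force has reversed, so I'll ease off 1 mm and open.

>>> jog_arm --pt "0 0 0.1 0 0 0 1" --pt "0 0 0 0 0 0 -0.5" --pt "0 0 0 0 0 0 -1" --pt "0 0 0 0 0 0 -1" --pt "0 0 0 0 0 0 -1" --pt "0 0 0 0 0 0 -1" --pt "0 0 0 0 0 0 -1" --pt "0 0 0 0 0 0 -1" --pt "0 0 0 0 0 0 -1" --pt "0 0 0 0 0 0 -1" --pt "0 0 0 0 0 0 -1"

```text
t: 12.72
tcp_pos: [0.6143, 0.2575, 0.1777]
tcp_rot: [-0.0, 0.69, 0.724, 0.0]
force: [0.3, -0.1, 0.3]
gripper_width: 0.088
gripper_force: 0.0
```

>>> jog_arm --pt "0 0 1 0 0 0 -1" --pt "0 0 2 0 0 0 -1" --pt "0 0 3 0 0 0 -1" --pt "0 0 4 0 0 0 -1" --pt "0 0 4 0 0 0 -1" --pt "0 0 4 0 0 0 -1" --pt "0 0 2 0 0 0 -1" --pt "0 0 0 0 0 0 -1" --pt "0 0 0 0 0 0 -1"

```text
t: 13.85
tcp_pos: [0.614, 0.2573, 0.3772]
tcp_rot: [-0.0, 0.69, 0.724, -0.0]
force: [-0.0, -0.0, -0.1]
gripper_width: 0.0882
gripper_force: 0.0
```

```bash
python3 - <<'E'
from h import *
s2=grab('scene','s5');c=grab('wrist','w5')
cv2.imwrite('pics/m6.png',cv2.hconcat([cv2.resize(s2['frame'][160:400,260:540],(420,360),interpolation=cv2.INTER_CUBIC),cv2.resize(c['frame'],(380,360))]))
s=r.sense();print(s['t'],s['tcp_pos'],s['force'])
E
```

```text
13.95 [0.61388975 0.25711828 0.37646322] [-0.19915675  0.32639143 -0.25981264]
```

View pics/m6.png

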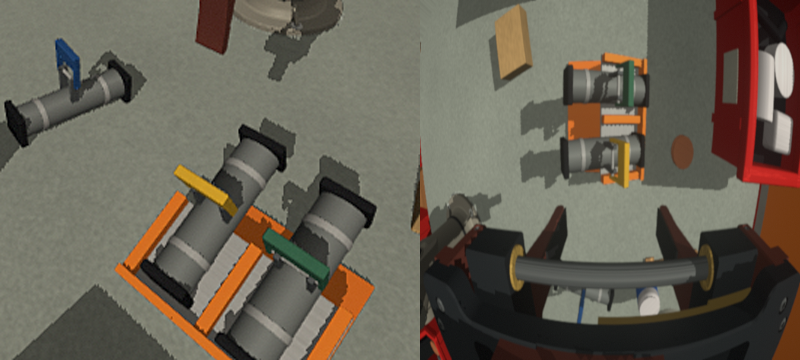

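The picture shows the yellow canister lying in the bay parallel to the green one, with its low end near the stop. The blue canister is undisturbed and the gripper is clear.

```bash
python3 -c "
from station import r
print(r.sign_off())"
```

```text
the job is handed in; nothing more can be done
None
```

The yellow-handled canister lies in the empty bay with its heavy end low, about 10 mm short of the stop, the gripper is open and clear of it, the blue one is untouched, and the job was handed in at about 14 s.

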